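# Re-arm the plate warmer with its key switch

### The job

The plate warmer's control unit will not restart: first press its loose metal cover plate down until it sits level and flush all round in the white rim. Then take the red-headed key from its wooden stand, push it fully down into the brass key switch on the unit (the pins are sticky, so push firmly and wiggle if need be), turn it a full quarter turn clockwise seen from above, against the return spring to its stop, and finish while still gripping the key and holding it turned. Leave the blue key, the steel shaker, the spice jar and the bell where they are.

Things in the scene. Friction and masses are not known exactly. Their poses are not given: they have to be found in the camera images.
- unit: Fixed control unit: white box 200 (x) by 300 (y) by 70 mm high, black panel over its -y end (y -150 to -40 mm). Origin: centre of its underside, z up. Recess for the cover plate in the white part: 114 by 154 mm, 10 mm deep (floor 60 mm above the origin), centred at unit x 0, y +45 mm. Key switch in the panel at unit x 0, y -98 mm. Place and yaw (to 15 degrees) vary.
- cover: Loose aluminium cover plate, 110 (x) by 150 (y) by 10 mm, 0.35 kg, flat. Origin: centre of its underside. It starts 4 to 7 mm proud in its recess, perhaps tilted, on 4 stiff grommets under its corners (42 mm in x, 62 mm in y from its centre). Each yields at 2.5 N and stays where pushed; 10 to 15 N in the middle takes all down. Seated: underside 60, top 70 mm above the unit's origin.
- red_key: Loose red-headed key, 40 g, upright in a stand. Origin: tip of the blade; z up to the head. Blade 12 mm wide (key x), 4 mm thick (key y), 24 mm long, rounded tip. Head 28 mm wide (x), 10 mm thick (y), from 24 to 70 mm above the tip; it rests on the stand's top. Symmetric: either way round fits the lock. Red and blue key may change places.
- red_stand: Fixed wooden stand of the red key, 60 (x) by 50 (y) by 30 mm high, slot along x, 26 mm deep; the blue key has one like it. Origin: centre of its underside, on the table.
- red_key_head (a point): Point in the middle of the red key's head, 50 mm above the blade's tip: where to grip it across its 10 mm thickness (key y). Axes as the key's.
- blue_key: The same key with a blue head, in its own stand; it belongs elsewhere and must stay there.
- lock_mouth (a point): Centre of the keyway's mouth on top of the brass core, 74 mm above the unit's origin, level with the 80 mm wide steel ring round it. z up; x along the keyway's long side, y across it; turns with the core. Keyway 14 by 5.4 mm, 27 mm deep: the key's head stops on the core with the blade 24 mm in. Two sprung pins, 10 and 17 mm down, reach in from the flat sides; each resists by some 4 to 8 N.
- lock_core (a joint): Turn of the brass core, rad: 0 at rest (keyway along the unit's x), growing as it is turned clockwise seen from above, stop at 1.62. A spring turns it back when let go (0.07 N m at the stop). The blade has some 0.15 rad of play in the keyway, so the core lags behind the key.
- shaker: Steel shaker can, 60 mm across, 85 mm high; origin centre of its underside. Bystander.
- spice_jar: Spice jar with red cap, 48 mm across, 90 mm high; origin centre of its underside. Bystander.
- bell: Steel service bell, 76 mm across, 50 mm high; origin centre of its underside. Bystander.
There are look-alikes about, which are no part of the job. What is meant by the cover is not green, and is the smaller of those in its own colour.

How it is judged:
By the outcome, as a careful person would: the job done as asked, in the order asked, and still so for the second after the job is handed in, while the arm keeps its last pose, push and grip.
It also fails if it takes over 58 s, if anything falls off the work surface, if the arm or the gripper's body presses on something with over 40 N, if the wrist force passes 120 N, or if a joint passes its speed limit or range.

### The arm

A 6-joint arm with a two-finger parallel gripper is mounted at the origin on the work surface. World frame = base frame: x ahead of the robot, y to its left, z up, the work surface at z = 0. Lengths are in m, angles in rad, forces in N, time in s.
With the tool pointing down it reaches from about 0.25 to 0.775 m from the base axis. Payload 4 kg.
Tool frame: the origin (TCP) lies on the centre line of the jaws, within the pads' length; the fingertips stand 25 mm ahead of it and the grasp point (between the pads) lies 6 mm ahead of it; z points along the fingers, y is the line along which they close (so a half turn about z gives the same grasp; the last joint's range is limited). The gripper opens to 94 mm and grips with 3 to 60 N. Pads are 16 mm wide; open, the fingers measure 119 mm over their backs; the gripper's body (75 mm by 177 mm) begins 78 mm behind the grasp point.
Start: joints at [-1.332, 0.087, 1.371, -0, 1.684, -0.103], TCP at [0.184, -0.518, 0.231] pointing down, gripper open.
Joint ranges: [-3.1, 3.1], [-0.76, 2.03], [0.27, 2.55], [-1.08, 4.22], [0.17, 2.65], [-2.57, 2.57]. Speed limits (rad/s): [2.79, 2.79, 3.14, 3.14, 3.14, 3.14].

### API

Orientations are given as [roll, pitch, yaw] about the fixed x, y, z axes, in that order (R = Rz(yaw) Ry(pitch) Rx(roll)).
In Python, from bench import sensors, optics, ticket gives the robot as it stands.
- The arm moves only by the tool send_rows, never from a script. Its argument "rows" is a list of rows, each a list of 6 numbers: the shift along the world's x, y, z in mm, then the turn, a rotation vector about the world's x, y, z in rad. In form: [[x, y, z, wx, wy, wz], ...]. A call has 1 to 8 rows; each row shifts and turns the commanded pose from where the row before left it; what a row does not reach is not made up. A row lasts 1/12 s, in which the tool goes at most 41.7 mm and 7.16 degrees, less where a joint would pass 70% of its speed; a pose out of reach is approached as far as the arm can. A call is refused whole if a number of a shift passes 41.7 or a number of a turn 0.125, either way. A call with a gripper value outside its range is refused whole. "grip" is the finger opening in mm, from 0 to 94, set as the call begins (left out, the last holds). The fingers move at their own pace and stop on an object; the grip force is fixed at half the most. Time passes only in rows, so rows that do not move let the fingers close. It gives the time, the measured TCP pose, the force, the opening and the grip force at its end, in the units of the state.
- sensors.get_obs(): the state, without advancing time (a new reading comes with each control period).
- optics.snapshot(name): name is "side" or "top" or "wrist"; returns the picture (384x512x3 uint8, red, green, blue); there is no depth.
- optics.camera_model(name): a dict with "vertical_fov" (degrees; the focal length in pixels is half the picture's height over the tangent of half this angle, whatever the lens; pixels are square), "cx", "cy" (the principal point, pixels), "R" (3x3) and "t" (3): a world point X has camera coordinates R X + t. Camera axes: x right, y down, z forward; pixel columns grow to the right and rows downward; lengths in m; the calibration is good to about 2 mm. The wrist camera is an equidistant fisheye: a pixel r from the principal point sees the ray r / f radians off the axis. A picture is of the moment at which its call begins: read the wrist's pose just before it. camera_model takes no time and is no camera call; for the wrist camera it gives the pose at the moment of the call.
- ticket.close_job(): hands the job in; it is judged then, once.
The state is a dict: "time": time; "joint_positions": joint angles; "qvel": joint speeds; "joint_torque": joint torques, N m; "tool_pos": TCP position; "ee_rot": TCP orientation; "wrist_force": force on the tool from outside, world axes, zero at the start; "wrist_torque": the same for the moment, N m; "width": finger opening in m; "finger_force": force on a finger pad.
Only numpy, scipy, OpenCV 4.12 (cv2) and the standard library are available. Lean on these libraries where they do the work, as an engineer would, in place of code of your own. Each camera call takes 0.05 s, during which the arm holds its last target. There are 200 camera calls.

## Working session

There is one attempt and no reset: what is moved stays moved. The work goes in short steps, Python scripts to look and compute and a tool call to move; the robot and the scene stay as the last step left them, time stands still between calls to the robot, and variables do not carry over. Pictures are saved under pics/ and viewed, at most 10 in all, crops included, and the job is handed in when it is done.

Besides the shell and the picture viewer there is one more tool, called after ">>>" as a command line: name --pt "numbers of a row" for each row, then --argument value for the rest. send_rows: Moves the arm, as the interface text tells. Its arguments: {"type":"object","properties":{"rows":{"type":"array"},"grip":{"type":"number"}},"required":["rows"]}

```bash
mkdir -p pics; cat > h.py <<'E'
import numpy as np, cv2
from bench import sensors, optics, ticket
def snap(n):
    m=optics.camera_model(n); return optics.snapshot(n),m
def save(n,im,s=1): cv2.imwrite('pics/'+n,cv2.resize(im,None,fx=s,fy=s,interpolation=cv2.INTER_CUBIC)[:,:,::-1])
def ray(m,u,v,fish=False,H=384):
    f=H/2/np.tan(np.radians(m['vertical_fov'])/2); x,y=(u-m['cx'])/f,(v-m['cy'])/f
    if fish:
        r=np.hypot(x,y)+1e-12; d=np.array([x/r*np.sin(r),y/r*np.sin(r),np.cos(r)])
    else: d=np.array([x,y,1.])
    R=np.array(m['R']);t=np.array(m['t']); return -R.T@t, R.T@d
def onz(m,u,v,z,fish=False):
    c,d=ray(m,u,v,fish); return c+d*(z-c[2])/d[2]
def proj(m,X):
    f=192/np.tan(np.radians(m['vertical_fov'])/2); p=np.array(m['R'])@np.array(X)+np.array(m['t']); return m['cx']+f*p[0]/p[2], m['cy']+f*p[1]/p[2]
E
python3 - <<'E'
from h import *
for n in ('top','side'):
    im,m=snap(n); np.save(n+'.npy',im); save(n+'.png',im,1.5)
    print(n,m['vertical_fov'],m['cx'],m['cy'],ray(m,256,192))
print(sensors.get_obs())
E
```

```text
top 57.199367425561306 254.6856527582653 191.04402671627474 (array([ 0.32885096, -0.01210436,  1.06045376]), array([ 0.18884427,  0.00708497, -0.98199233]))
side 44.17190003979517 250.15266058479372 184.50141250893674 (array([ 0.04807601, -1.15974666,  0.80201202]), array([ 0.33378826,  0.77832993, -0.53215766]))
{'time': 0.1, 'joint_positions': array([-1.33210476e+00,  8.78946007e-02,  1.37209237e+00, -1.01954228e-05,
        1.68357892e+00, -1.03125972e-01]), 'qvel': array([-2.66954967e-04, -2.86245725e-04, -3.73813873e-03, -7.21776941e-05,
       -1.41343928e-03,  3.56112891e-04]), 'joint_torque': array([ 1.97335081e-03, -3.41252232e+01, -3.03301620e+01,  7.19875842e-02,
        3.04180034e-02, -1.02278509e-04]), 'tool_pos': array([ 0.18423539, -0.51776216,  0.22941923]), 'ee_rot': array([-3.13962886e+00, -1.93051580e-04,  3.41816209e-01]), 'wrist_force': array([-0.31823898, -0.37887151, -0.12666038]), 'wrist_torque': array([-0.01295226,  0.03652549, -0.00764466]), 'finger_force': 0.0, 'width': 0.09364105159919948}
```

View pics/top.png

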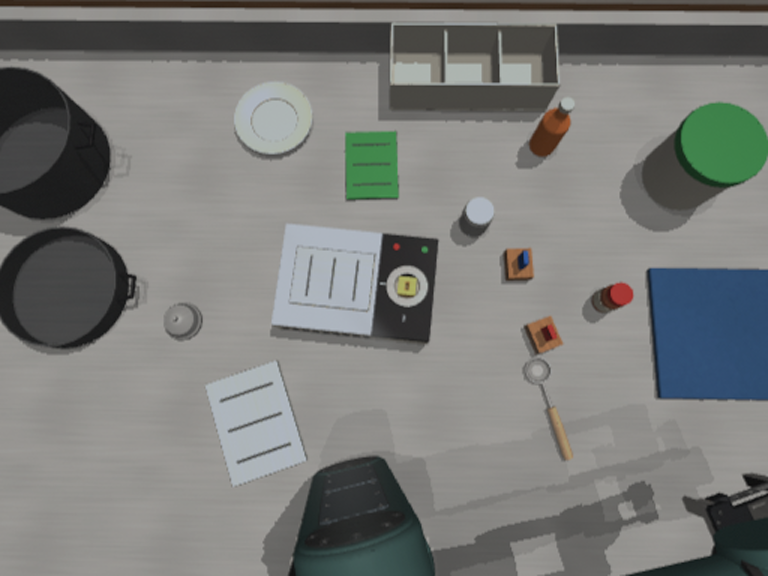

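View pics/side.png

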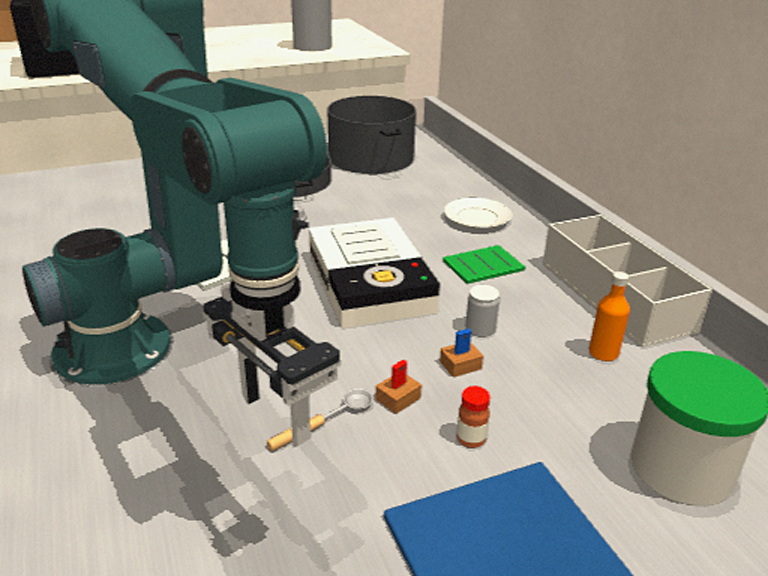

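Top view (1.5x pixels): the cover candidates are the plate in the unit's recess (333,278), the larger white sheet (255,423) and the green sheet (371,165). I choose the one in the unit. The keys are red (547,333) and blue (523,260), with a red-capped jar at (617,295). I choose the red key in the wooden stand. The lock is at (407,286). Next I measure and check in one close crop.

```bash
python3 - <<'E'
from h import *
T=np.load('top.npy');S=np.load('side.npy');mt=optics.camera_model('top');ms=optics.camera_model('side')
def comps(im,lo,hi,box,n=2):
    h=cv2.cvtColor(im,cv2.COLOR_RGB2HSV); k=cv2.inRange(h,lo,hi); b=np.zeros_like(k); x0,y0,x1,y1=box; b[y0:y1,x0:x1]=k[y0:y1,x0:x1]
    c,_=cv2.findContours(b,cv2.RETR_EXTERNAL,cv2.CHAIN_APPROX_NONE); c=sorted(c,key=cv2.contourArea)[::-1][:n]
    return [(cv2.contourArea(q),cv2.minAreaRect(q)) for q in c if cv2.contourArea(q)>3],b
def show(name,im,m,lo,hi,box,z,n=1):
    r,b=comps(im,lo,hi,box,n)
    for a,q in r:
        P=np.array([onz(m,*p,z)[:2] for p in cv2.boxPoints(q)]); e=P[1:]-P[:-1]
        print(name,a,np.round(q[0],1),'c',onz(m,*q[0],z)[:2].round(4),'sides',np.linalg.norm(e[:2],axis=1).round(4),'ang',np.degrees(np.arctan2(e[:2,1],e[:2,0])).round(1),P.round(3).tolist())
show('panel',T,mt,(0,0,0),(180,255,50),(245,150,300,230),.07)
show('white',T,mt,(0,0,185),(180,60,255),(175,140,260,226),.07)
show('brass',T,mt,(20,120,90),(35,255,255),(255,175,290,210),.074)
show('redhead',T,mt,(0,200,60),(4,255,255),(345,205,380,240),.076)
show('redhead2',T,mt,(172,150,60),(180,255,255),(345,205,380,240),.076)
show('stand',T,mt,(5,120,60),(16,235,255),(345,205,380,240),.03)
show('sbrass',S,ms,(20,120,90),(35,255,255),(240,170,275,195),.074)
show('sred',S,ms,(0,200,60),(4,255,255),(250,235,285,265),.05)
A=cv2.resize(T[140:250,170:390],None,fx=3.5,fy=3.5,interpolation=cv2.INTER_CUBIC)
B=cv2.resize(S[140:280,190:340],None,fx=1.5,fy=1.5)
save('crop1.png',A)
E
```

```text
panel 2272.5 [270.  191.8] c [ 0.5204 -0.0451] sides [0.1995 0.1073] ang [ -4.7 -95.2] [[0.428, 0.015], [0.626, -0.001], [0.617, -0.108], [0.419, -0.088]]
white 4177.0 [217.4 185.3] c [0.5376 0.1063] sides [0.1971 0.193 ] ang [ -3.2 -95.9] [[0.451, 0.206], [0.647, 0.195], [0.627, 0.003], [0.432, 0.021]]
stand 286.5 [362.7 222.5] c [ 0.4401 -0.3178] sides [0.0489 0.0567] ang [ -65.9 -158.8] [[0.457, -0.285], [0.477, -0.33], [0.424, -0.35], [0.404, -0.306]]
sbrass 61.0 [255.5 183.7] c [ 0.5212 -0.0514] sides [0.04   0.0404] ang [  -2.5 -108.1] [[0.507, -0.031], [0.547, -0.033], [0.535, -0.071], [0.496, -0.069]]
sred 113.5 [265.5 249. ] c [ 0.4398 -0.316 ] sides [0.0735 0.021 ] ang [ 63.4 -29.9] [[0.415, -0.343], [0.448, -0.277], [0.466, -0.288], [0.432, -0.353]]
```

View pics/crop1.png

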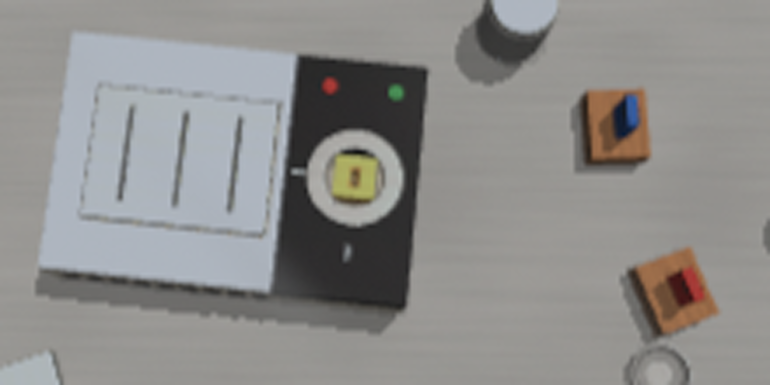

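The crop shows the slatted plate inside the unit's dashed recess at crop pixel (183,160), which is top pixel (222,186). That is the cover. The red key is in its wooden stand at crop (685,287) and the lock is at crop (355,178). The measurements agree with the given sizes (panel 0.2 x 0.11 m, stand 0.057 x 0.049 m). First I fly over the red key to look with the wrist camera.

>>> send_rows --pt "32 25 0 0 0 0" --pt "32 25 0 0 0 0" --pt "32 25 0 0 0 0" --pt "32 25 0 0 0 0" --pt "32 25 0 0 0 0" --pt "32 25 0 0 0 0" --pt "32 25 0 0 0 0" --pt "32 25 0 0 0 0"

```text
time: 0.77
tool_pos: [0.4414, -0.3165, 0.23]
ee_rot: [-3.141, 0.0, 0.342]
wrist_force: [0.3, -0.3, -0.5]
width: 0.0937
finger_force: 0.0
```

```bash
python3 - <<'E'
from h import *
im,m=snap('wrist'); np.save('w1.npy',im); save('w1.png',im,1.5); np.save('w1m.npy',m,allow_pickle=True)
o=sensors.get_obs(); print(o['time'],o['tool_pos'],o['ee_rot'],o['joint_positions'],ray(m,m['cx'],m['cy'],True),m)
E
```

```text
0.8167 [ 0.44680857 -0.31125254  0.22975507] [-3.13808366 -0.0059889   0.34968411] [-0.71675239  0.0747762   1.38550597  0.00698161  1.68148578  0.50511993] (array([ 0.51873095, -0.29047727,  0.38439606]), array([-0.26600993, -0.09445403, -0.95933162])) {'vertical_fov': 65.70646984690485, 'cx': 258.33353327963465, 'cy': 191.22626133214987, 'R': array([[ 3.35046932e-01, -9.42201430e-01, -1.36647640e-04],
       [-9.03870715e-01, -3.21457464e-01,  2.82281471e-01],
       [-2.66009932e-01, -9.44540290e-02, -9.59331617e-01]]), 't': array([-0.44743478,  0.26698175,  0.47931413])}
```

View pics/w1.png

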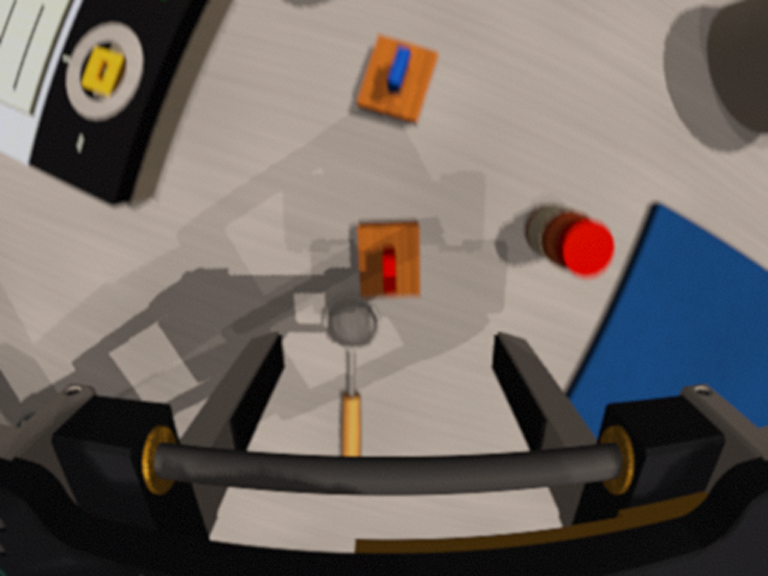

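Wrist view: the red key is in its stand at (390,270), aligned with the jaws. The blue key is at (398,68), the lock at (102,70) and the jar at (585,247).

```bash
cat >> h.py <<'E'
def rect(im,m,lo,hi,box,z,fish=False,n=1,minA=20):
    h=cv2.cvtColor(im,cv2.COLOR_RGB2HSV); k=cv2.inRange(h,lo,hi); b=np.zeros_like(k); x0,y0,x1,y1=box; b[y0:y1,x0:x1]=k[y0:y1,x0:x1]
    c,_=cv2.findContours(b,cv2.RETR_EXTERNAL,cv2.CHAIN_APPROX_NONE)
    for q in sorted(c,key=cv2.contourArea)[::-1][:n]:
        P=np.array([onz(m,*p,z,fish)[:2]*1000 for p in q[:,0]],np.float32); r=cv2.minAreaRect(P)
        B=cv2.boxPoints(r); e=B[1:3]-B[0:2]
        print(cv2.contourArea(q),q[:,0].mean(0).round(1),'c',np.round(r[0],1),'sides',np.linalg.norm(e,axis=1).round(1),'ang',np.degrees(np.arctan2(e[:,1],e[:,0])).round(1))
E
python3 - <<'E'
from h import *
im=np.load('w1.npy');m=np.load('w1m.npy',allow_pickle=True).item()
h=cv2.cvtColor(im,cv2.COLOR_RGB2HSV)
print(h[162:200:4,259])
for z in (.03,.076): rect(im,m,(0,245,100),(5,255,255),(235,155,285,200),z,True)
rect(im,m,(0,245,200),(5,255,255),(235,155,285,200),.076,True)
rect(im,m,(2,120,60),(17,255,255),(235,140,285,202),.03,True)
rect(im,m,(20,120,90),(35,255,255),(45,25,90,70),.074,True)
k=np.array
E
```

```text
[[ 11 217 135]
 [  3 255  90]
 [  0 255 133]
 [  0 255 197]
 [  0 255 206]
 [  0 255 204]
 [  1 255 119]
 [  0 255 120]
 [  5 243 127]
 [  9  87 150]]
164.0 [258.8 181. ] c [ 432.9 -321.8] sides [ 9.9 30.5] ang [-70.4  19.6]
164.0 [258.8 181. ] c [ 444.1 -317.7] sides [ 8.6 26.6] ang [-70.4  19.6]
28.0 [259.2 178.4] c [ 447.3 -316.6] sides [4.3 8.8] ang [-70.3  19.7]
1912.5 [259.1 172.6] c [ 442.  -318.1] sides [50.  62.5] ang [-69.4  20.6]
636.5 [67.9 46.8] c [525.4 -47.7] sides [37.3 38.7] ang [-4.5 85.5]
```

>>> send_rows --pt "8 37 0 0 0 -0.04" --pt "8 37 0 0 0 -0.04" --pt "8 37 0 0 0 -0.04" --pt "8 37 0 0 0 -0.04" --pt "8 37 0 0 0 -0.04" --pt "8 37 0 0 0 -0.04" --pt "8 37 0 0 0 -0.04" --pt "8 37 0 0 0 -0.04" --grip 70

```text
time: 1.48
tool_pos: [0.504, -0.0205, 0.2301]
ee_rot: [3.142, 0.001, 0.02]
wrist_force: [0.0, -0.4, -0.4]
width: 0.0696
finger_force: 0.0
```

>>> send_rows --pt "8 37 0 0 0 -0.04" --pt "8 37 0 0 0 -0.04" --pt "8 37 0 0 0 -0.035" --pt "0 0 0 0 0 0"

```text
time: 1.82
tool_pos: [0.5284, 0.0946, 0.2296]
ee_rot: [-3.138, 0.001, -0.087]
wrist_force: [-0.1, -0.5, -0.4]
width: 0.07
finger_force: 0.0
```

```bash
python3 - <<'E'
from h import *
im,m=snap('wrist'); np.save('w2.npy',im); save('w2.png',im,1.5); np.save('w2m.npy',m,allow_pickle=True)
o=sensors.get_obs(); print(o['time'],o['tool_pos'],o['ee_rot'],o['joint_positions'])
rect(im,m,(20,120,90),(35,255,255),(0,0,512,384),.074,True)
E
```

```text
1.8667 [0.52808294 0.09158054 0.22956816] [-3.14152672e+00  1.80872293e-03 -8.75277190e-02] [6.57032867e-02 5.73590606e-02 1.40429343e+00 3.43340200e-04
 1.68171763e+00 1.72406509e+00]
804.5 [383.3 177.2] c [523.6 -49.5] sides [35.4 36.4] ang [-5. 85.]
```

View pics/w2.png

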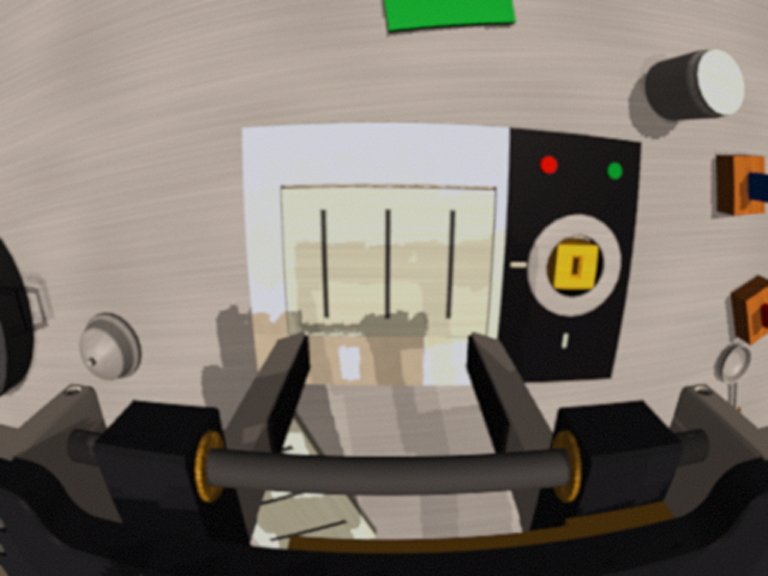

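Wrist view: the cover is framed by the rim, far edge at (388,188), and the lock is at (576,266), which gives (0.5236,-0.0495) with yaw -5°. The cover centre comes out at (0.536,0.093), so I press there.

>>> send_rows --pt "4 1 -30 0 0 0" --pt "4 1 -30 0 0 0" --pt "0 0 -30 0 0 0" --pt "0 0 -28 0 0 0" --pt "0 0 -4 0 0 0" --pt "0 0 0 0 0 0"

```text
time: 2.37
tool_pos: [0.5344, 0.0894, 0.106]
ee_rot: [3.14, 0.006, -0.094]
wrist_force: [-0.3, 0.4, 0.5]
width: 0.0702
finger_force: 0.0
```

>>> send_rows --pt "0 0 -3 0 0 0" --pt "0 0 -3 0 0 0" --pt "0 0 -2 0 0 0" --pt "0 0 -2 0 0 0" --pt "0 0 0 0 0 0"

```text
time: 2.78
tool_pos: [0.5375, 0.0907, 0.1002]
ee_rot: [-3.142, -0.004, -0.093]
wrist_force: [-0.1, -1.0, 4.1]
width: 0.0702
finger_force: 1.6
```

>>> send_rows --pt "0 0 -2 0 0 0" --pt "0 0 -2 0 0 0" --pt "0 0 0 0 0 0"

```text
time: 3.03
tool_pos: [0.5376, 0.0906, 0.0967]
ee_rot: [3.141, -0.004, -0.093]
wrist_force: [-0.6, -0.6, 5.6]
width: 0.0699
finger_force: 2.8
```

>>> send_rows --pt "0 0 -2 0 0 0" --pt "0 0 0 0 0 0"

```text
time: 3.2
tool_pos: [0.5376, 0.0907, 0.0952]
ee_rot: [3.141, -0.004, -0.093]
wrist_force: [-2.3, -1.4, 8.0]
width: 0.0703
finger_force: 4.1
```

>>> send_rows --pt "0 0 -2 0 0 0" --pt "0 0 0 0 0 0"

```text
time: 3.37
tool_pos: [0.5376, 0.0907, 0.0952]
ee_rot: [3.141, -0.004, -0.093]
wrist_force: [-4.7, -1.7, 15.5]
width: 0.0703
finger_force: 7.8
```

>>> send_rows --pt "0 0 -2 0 0 0" --pt "0 0 -2 0 0 0" --pt "0 0 0 0 0 0"

```text
time: 3.62
tool_pos: [0.5377, 0.0907, 0.0951]
ee_rot: [3.141, -0.006, -0.093]
wrist_force: [-12.0, -2.4, 30.8]
width: 0.07
finger_force: 15.2
```

>>> send_rows --pt "0 0 10 0 0 0" --pt "0 0 20 0 0 0" --pt "0 0 30 0 0 0" --pt "-35 0 30 0 0 0" --pt "-35 0 10 0 0 0" --pt "-20 0 10 0 0 0" --pt "0 0 0 0 0 0"

```text
time: 4.2
tool_pos: [0.4483, 0.0913, 0.1969]
ee_rot: [-3.141, -0.005, -0.092]
wrist_force: [0.6, -0.2, -0.6]
width: 0.0702
finger_force: 0.0
```

```bash
python3 - <<'E'
from h import *
im,m=snap('wrist'); np.save('w3m.npy',m,allow_pickle=True)
o=sensors.get_obs(); print(o['time'],o['tool_pos'],o['ee_rot'])
s,ms=snap('side')
A=cv2.resize(im,(760,570),interpolation=cv2.INTER_CUBIC)[60:400,:]
B=cv2.resize(s[140:225,195:305],None,fx=3,fy=3)
c=np.zeros((340+255,760,3),np.uint8); c[:340]=A; c[340:595,:330]=B
save('w3.png',c); np.save('w3.npy',im)
rect(im,m,(20,120,90),(35,255,255),(0,0,512,384),.074,True)
E
```

```text
4.25 [0.44958641 0.09111041 0.19547554] [-3.14079735 -0.0044404  -0.09247917]
1041.5 [390.7 106.8] c [523.7 -49.1] sides [35.5 35.9] ang [-6.3 83.7]
```

View pics/w3.png

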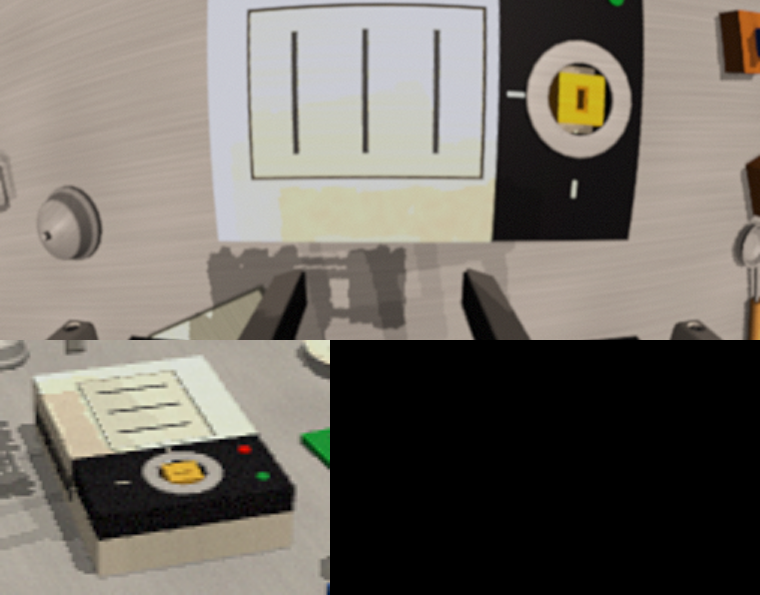

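The picture shows the cover with an even thin gap all round, flush at (365,95). The stop was felt at z 0.095 with 31 N. Next is the red key.

>>> send_rows --pt "0 -37 5 0 0 0.04" --pt "0 -37 5 0 0 0.04" --pt "0 -37 5 0 0 0.04" --pt "-1 -37 5 0 0 0.04" --pt "-1 -37 0 0 0 0.04" --pt "-1 -37 0 0 0 0.04" --pt "-1 -37 0 0 0 0.04" --pt "-1 -37 0 0 0 0.04" --grip 50

```text
time: 4.97
tool_pos: [0.445, -0.2076, 0.212]
ee_rot: [-3.14, 0.001, 0.228]
wrist_force: [-0.6, -0.1, -0.3]
width: 0.0501
finger_force: 0.0
```

>>> send_rows --pt "-1 -37 0 0 0 0.04" --pt "-1 -37 0 0 0 0.04" --pt "-1 -38 0 0 0 0.045" --pt "0 0 0 0 0 0" --pt "0 0 0 0 0 0"

```text
time: 5.38
tool_pos: [0.4415, -0.3192, 0.211]
ee_rot: [-3.138, 0.002, 0.348]
wrist_force: [-0.6, 0.3, 1.1]
width: 0.0494
finger_force: 0.0
```

```bash
python3 - <<'E'
from h import *
im,m=snap('wrist'); np.save('w4.npy',im); np.save('w4m.npy',m,allow_pickle=True)
o=sensors.get_obs(); print(o['time'],o['tool_pos'],o['ee_rot'])
rect(im,m,(2,120,60),(17,255,255),(235,100,300,230),.03,True,2)
rect(im,m,(0,245,100),(4,255,255),(235,120,300,230),.076,True,2)
rect(im,m,(0,245,170),(4,255,255),(235,120,300,230),.076,True,2)
E
```

```text
5.4333 [ 0.44177558 -0.31779415  0.21163018] [-3.13835211e+00  1.07096426e-03  3.49812446e-01]
2170.0 [258.  177.2] c [ 440.8 -319.4] sides [49.9 62.9] ang [-69.1  20.9]
179.5 [257.7 187.8] c [ 441.4 -318.9] sides [ 8.  28.4] ang [-69.9  20.1]
0.0 [260. 169.] c [ 460.5 -315.1] sides [0. 0.] ang [0. 0.]
72.0 [257.3 182.5] c [ 446.1 -317.7] sides [ 7.1 12.5] ang [-70.  20.]
```

>>> send_rows --pt "-1 -1 -30 0 0 0.005" --pt "-1 0 -30 0 0 0" --pt "0 0 -30 0 0 0" --pt "0 0 -30 0 0 0" --pt "0 0 -20 0 0 0" --pt "0 0 -10 0 0 0" --pt "0 0 0 0 0 0"

```text
time: 6.02
tool_pos: [0.4386, -0.3156, 0.0605]
ee_rot: [-3.136, 0.003, 0.358]
wrist_force: [-0.3, -0.3, -1.6]
width: 0.0501
finger_force: 0.0
```

>>> send_rows --pt "0 0 0 0 0 0" --pt "0 0 0 0 0 0" --pt "0 0 0 0 0 0" --pt "0 0 0 0 0 0" --pt "0 0 0 0 0 0" --pt "0 0 0 0 0 0" --grip 0

```text
time: 6.52
tool_pos: [0.44, -0.3186, 0.0644]
ee_rot: [3.14, -0.001, 0.357]
wrist_force: [-0.1, 0.2, -0.1]
width: 0.0137
finger_force: 0.0
```

>>> send_rows --pt "0 0 -2 0 0 0" --pt "0 0 0 0 0 0" --pt "0 0 0 0 0 0" --pt "0 0 0 0 0 0"

```text
time: 6.85
tool_pos: [0.4402, -0.3187, 0.0636]
ee_rot: [3.14, -0.001, 0.357]
wrist_force: [-2.2, 1.1, 7.2]
width: 0.0098
finger_force: 30.0
```

>>> send_rows --pt "0 0 6 0 0 0" --pt "0 0 10 0 0 0" --pt "0 0 20 0 0 0" --pt "0 0 30 0 0 0" --pt "0 0 30 0 0 0" --pt "0 0 30 0 0 0" --pt "0 0 24 0 0 0" --pt "0 0 0 0 0 0"

```text
time: 7.52
tool_pos: [0.4418, -0.32, 0.219]
ee_rot: [3.131, -0.006, 0.357]
wrist_force: [-0.4, 0.2, 0.1]
width: 0.0096
finger_force: 30.0
```

```bash
python3 - <<'E'
from h import *
im,m=snap('wrist'); np.save('w5.npy',im); np.save('w5m.npy',m,allow_pickle=True)
o=sensors.get_obs(); print(o['time'],o['tool_pos'],o['ee_rot'],o['width'],o['finger_force'],o['joint_positions'],o['wrist_force'])
save('w5.png',im[120:384,100:400],2)
E
```

```text
7.5667 [ 0.44098086 -0.31929165  0.21575404] [ 3.13483098 -0.00366432  0.35677813] 0.009841300851223719 29.999136328697205 [-7.30895660e-01  7.25916578e-02  1.41544270e+00  1.04051518e-04
  1.64586827e+00  4.83143128e-01] [ 0.50672293 -0.38617004 -1.03957741]
```

View pics/w5.png

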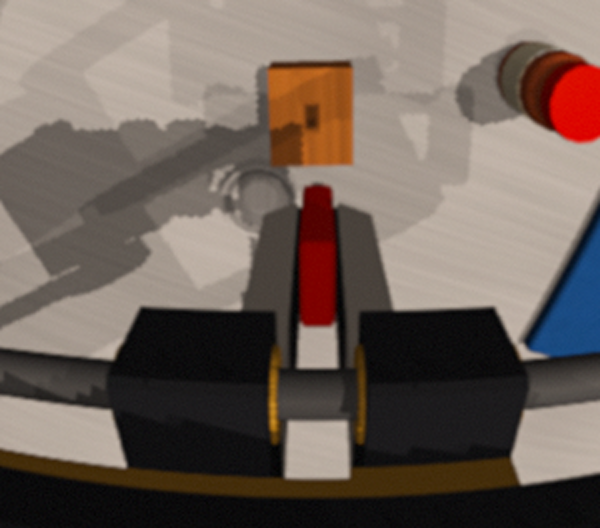

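Wrist view: the red key is held between the pads at (317,255) and the stand is empty with its slot at (311,117). I use the slot to find the key's offset in the hand.

```bash
python3 - <<'E'
from h import *
im=np.load('w5.npy');m=np.load('w5m.npy',allow_pickle=True).item()
g=im[170:188,248:264].max(2); print(g[:, :])
rect(im,m,(0,0,0),(180,255,75),(248,165,264,192),.03,True)
rect(im,m,(2,120,60),(17,255,255),(225,140,285,205),.03,True)
print('lock',[onz(np.load(f'w{i}m.npy',allow_pickle=True).item(),*p,.074,True).round(4) for i,p in ((2,(576/1.5,266/1.5)),)])
E
```

```text
[[159 159 154 154 153 153 154 152 154 156 160 161 165 166 163 159]
 [162 162 157 155 148 144 146 145 144 146 144 152 161 165 162 160]
 [163 163 159 149 136 123 120 119 120 119 121 137 158 164 161 157]
 [164 164 165 149 126 104  95  92  95  96 104 130 158 163 162 157]
 [162 167 163 152 126  96  86  80  83  86 100 131 156 164 161 160]
 [161 168 164 151 126  96  84  80  81  87 105 130 159 165 163 158]
 [161 165 165 152 126  98  84  81  82  90 105 130 159 164 160 156]
 [162 166 165 152 127  99  85  81  84  89 102 129 157 165 161 157]
 [160 165 164 153 129  99  83  80  78  84 104 128 155 165 162 155]
 [164 167 166 154 130  94  77  73  70  77  99 127 158 164 161 159]
 [160 163 161 155 129  90  67  62  62  76  98 129 155 165 163 162]
 [142 145 148 148 126  91  65  57  59  74  97 126 159 169 167 165]
 [106 112 124 134 125  94  69  63  64  78 103 131 163 174 173 170]
 [ 88  95 109 128 124  99  82  82  85  96 113 139 166 177 174 173]
 [ 88  96 113 137 134 123 113 110 113 122 129 148 170 181 176 172]
 [ 88  96 113 140 147 143 140 139 138 139 143 155 174 178 177 172]
 [ 92  99 110 132 152 157 156 153 154 154 159 164 174 175 177 172]
 [ 99 104 113 135 157 164 160 163 163 166 170 175 178 179 174 171]]
6.5 [255.2 180.7] c [ 437.2 -321.8] sides [3.6 3.7] ang [-69.7  20.3]
2045.5 [254.9 176.7] c [ 440.6 -319.2] sides [49.  62.8] ang [-68.8  21.2]
lock [array([ 0.5233, -0.0498,  0.074 ])]
```

>>> send_rows --pt "3 20 5 0 0 0.12" --pt "5 20 0 0 0 0.12" --pt "5 20 0 0 0 0.12" --pt "5 20 0 0 0 0.12" --pt "5 20 0 0 0 0.12" --pt "5 20 0 0 0 0.12" --pt "5 20 0 0 0 0.12" --pt "5 20 0 0 0 0.12"

```text
time: 8.23
tool_pos: [0.4769, -0.1568, 0.2144]
ee_rot: [-3.138, -0.001, 1.323]
wrist_force: [0.6, -0.2, -0.4]
width: 0.0101
finger_force: 30.0
```

>>> send_rows --pt "5 20 0 0 0 0.12" --pt "5 20 0 0 0 0.12" --pt "5 20 0 0 0 0.12" --pt "5 20 0 0 0 0.12" --pt "5 20 0 0 0 0.12" --pt "5 10 0 0 0 0.12" --pt "5 0 0 0 0 0.12" --pt "5 0 0 0 0 0.12"

```text
time: 8.9
tool_pos: [0.5169, -0.047, 0.2144]
ee_rot: [-3.139, -0.003, 2.284]
wrist_force: [-0.4, 0.4, -1.2]
width: 0.0099
finger_force: 30.0
```

>>> send_rows --pt "3 0 0 0 0 0.12" --pt "3 0 0 0 0 0.12" --pt "0 0 0 0 0 0.12" --pt "0 0 0 0 0 0.12" --pt "0 0 0 0 0 0.12" --pt "0 0 0 0 0 0.12" --pt "0 0 0 0 0 0.05" --pt "0 0 0 0 0 0"

```text
time: 9.57
tool_pos: [0.5227, -0.048, 0.2144]
ee_rot: [3.141, -0.004, 3.048]
wrist_force: [-0.3, 0.2, -1.1]
width: 0.0102
finger_force: 30.0
```

```bash
python3 - <<'E'
from h import *
m5=np.load('w5m.npy',allow_pickle=True).item(); print('slot',onz(m5,255.3,178,.03,True))
im,m=snap('wrist'); np.save('w6.npy',im); np.save('w6m.npy',m,allow_pickle=True)
o=sensors.get_obs(); print(o['time'],o['tool_pos'],o['ee_rot'],o['joint_positions'])
rect(im,m,(20,120,90),(35,255,255),(0,0,512,384),.074,True)
save('w6.png',im[120:320,160:360],3)
E
```

```text
slot [ 0.43994824 -0.32050374  0.03      ]
9.6167 [ 0.52285053 -0.04801542  0.21467328] [ 3.14104038 -0.00353562  3.04551164] [-1.99700626e-01  3.77900692e-02  1.45406641e+00  1.84231291e-04
  1.65330995e+00 -1.67440011e+00]
993.0 [258.6 188.1] c [523.3 -48.7] sides [35.4 34.7] ang [-4.1 85.9]
```

View pics/w6.png

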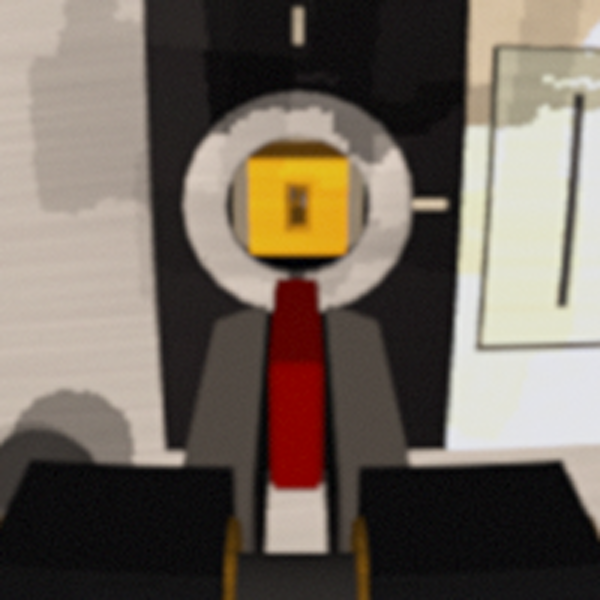

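The keyway is visible at crop (298,207) and the key's plane is at column 296, so they're nearly lined up. I go lower and measure key against keyway directly in the picture.

>>> send_rows --pt "0 0 -20 0 0 0.005" --pt "0 0 -20 0 0 0" --pt "0 0 -7 0 0 0" --pt "0 0 0 0 0 0" --pt "0 0 0 0 0 0" --pt "0 0 0 0 0 0"

```text
time: 10.12
tool_pos: [0.5242, -0.0483, 0.1706]
ee_rot: [-3.142, 0.002, 3.051]
wrist_force: [-0.1, 0.5, -0.4]
width: 0.01
finger_force: 30.0
```

```bash
python3 - <<'E'
from h import *
for rep in range(2):
    im,m=snap('wrist'); np.save('w7.npy',im); np.save('w7m.npy',m,allow_pickle=True)
    o=sensors.get_obs(); print(o['time'],o['tool_pos'],o['ee_rot'])
    rect(im,m,(20,120,90),(35,255,255),(0,0,512,384),.074,True)
    h=cv2.cvtColor(im,cv2.COLOR_RGB2HSV); r=cv2.inRange(h,(0,200,50),(6,255,255)); r[:195]=0
    for v in range(196,300,8):
        x=np.where(r[v,200:320])[0]+200
        if len(x): print(v,x.min(),x.max(),x.mean().round(2),end='; ')
    print()
save('w7.png',im[150:300,180:340],3.7)
E
```

```text
10.1667 [ 0.52438903 -0.04833267  0.17094918] [-3.14142808e+00  2.20343324e-03  3.05150604e+00]
1008.5 [257.2 200.4] c [522.6 -49.7] sides [34.9 32.9] ang [-4. 86.]
220 251 265 258.0; 228 250 266 257.62; 236 250 267 258.5; 244 249 267 258.0; 252 249 267 258.0; 260 250 267 258.5; 268 249 267 258.0; 276 250 267 258.5; 
10.2167 [ 0.52443899 -0.04834773  0.17105945] [-3.14142250e+00  2.50000162e-03  3.05156008e+00]
1026.5 [256.9 200.2] c [522.8 -49.6] sides [34.6 33.2] ang [-5.2 84.8]
220 251 265 258.0; 228 250 266 258.0; 236 250 267 258.29; 244 250 267 258.5; 252 249 268 258.5; 260 249 267 258.0; 268 249 266 257.5; 276 249 267 258.0;
```

View pics/w7.png

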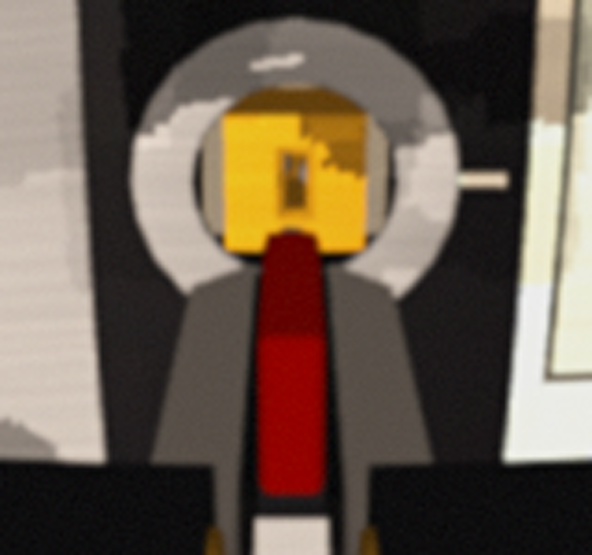

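The keyway is at crop (294,182) and the key's plane is at column 292, about 0.5 mm off. One check follows, of what the model says about the TCP line in this picture.

```bash
python3 - <<'E'
from h import *
def fproj(m,X):
    f=192/np.tan(np.radians(m['vertical_fov'])/2); p=np.array(m['R'])@np.array(X)+np.array(m['t']); rr=np.hypot(p[0],p[1]); th=np.arctan2(rr,p[2]); return np.round([m['cx']+f*th*p[0]/rr, m['cy']+f*th*p[1]/rr],2)
m=np.load('w7m.npy',allow_pickle=True).item(); im=np.load('w7.npy'); T=np.array([.5244,-.04835,.171])
for dz in (.012,0,-.03,-.097): print(dz,fproj(m,T+[0,0,dz]))
c=np.array([np.cos(3.0515),np.sin(3.0515),0])
for s in (-.014,.014): print('headtop',s,fproj(m,T+[0,0,.0124]+s*c))
h=cv2.cvtColor(im,cv2.COLOR_RGB2HSV); r=cv2.inRange(h,(0,200,50),(6,255,255))
print('V col258',h[205:288:2,258,2])
g=im[185:215,248:270].astype(int).sum(2); print(g[5:25:1].tolist())
E
```

```text
0.012 [261.35 262.88]
0 [261.17 252.58]
-0.03 [260.79 231.58]
-0.097 [260.22 200.48]
headtop -0.014 [261.25 284.13]
headtop 0.014 [261.47 240.5 ]
V col258 [117 197 230 175  92 100  99 100  98  98  99  99  99 101  97  99  99 104
 134 147 149 149 149 149 150 149 149 150 149 147 147 148 149 147 148 145
 148 148 148 106  29  24]
[[450, 452, 454, 452, 448, 443, 421, 388, 380, 377, 378, 394, 401, 400, 405, 405, 415, 434, 450, 427, 366, 284], [451, 458, 452, 452, 448, 440, 415, 373, 349, 331, 320, 336, 339, 345, 362, 393, 413, 434, 448, 435, 389, 305], [455, 454, 452, 454, 457, 448, 410, 370, 332, 276, 256, 267, 272, 285, 317, 374, 406, 437, 435, 412, 354, 289], [452, 456, 449, 446, 448, 445, 406, 358, 329, 268, 236, 240, 254, 257, 314, 374, 410, 424, 412, 349, 294, 280], [447, 445, 450, 448, 453, 434, 409, 358, 332, 263, 233, 245, 258, 280, 338, 387, 409, 424, 406, 322, 306, 331], [450, 446, 450, 450, 446, 440, 407, 355, 324, 268, 236, 258, 281, 312, 369, 399, 409, 424, 422, 377, 381, 407], [453, 451, 452, 457, 448, 447, 414, 342, 306, 267, 244, 263, 294, 341, 398, 410, 414, 436, 441, 437,
[... 767 characters left out ...]
5, 431, 447, 449, 452, 447], [449, 450, 454, 449, 447, 444, 418, 352, 287, 217, 182, 170, 173, 191, 265, 363, 404, 429, 438, 440, 441, 445], [444, 449, 445, 445, 449, 438, 414, 353, 298, 229, 206, 206, 206, 230, 278, 366, 402, 427, 442, 444, 443, 435], [444, 447, 444, 443, 447, 434, 407, 362, 312, 282, 281, 284, 288, 291, 329, 370, 402, 433, 444, 443, 439, 443], [449, 446, 451, 452, 446, 440, 416, 370, 342, 350, 344, 357, 361, 367, 366, 379, 402, 428, 438, 441, 444, 449], [449, 454, 447, 448, 454, 447, 427, 393, 383, 384, 392, 391, 399, 390, 395, 398, 410, 432, 445, 446, 438, 443], [443, 451, 449, 450, 452, 449, 438, 425, 418, 422, 423, 422, 421, 419, 418, 424, 426, 435, 437, 445, 446, 447]]
```

The key plane needs about +1 mm in y and -1 mm in x. I correct that and go down until contact.

>>> send_rows --pt "-1.2 1 -10 0 0 0" --pt "0 0 -15 0 0 0" --pt "0 0 -8 0 0 0" --pt "0 0 -3 0 0 0" --pt "0 0 0 0 0 0"

```text
time: 10.63
tool_pos: [0.5218, -0.047, 0.1324]
ee_rot: [3.141, -0.002, 3.052]
wrist_force: [-0.3, 0.6, -0.6]
width: 0.0099
finger_force: 30.0
```

>>> send_rows --pt "0 0 -3 0 0 0" --pt "0 0 -3 0 0 0" --pt "0 0 0 0 0 0"

```text
time: 10.88
tool_pos: [0.5225, -0.0472, 0.1275]
ee_rot: [3.142, -0.0, 3.052]
wrist_force: [-0.6, 0.3, -1.1]
width: 0.0098
finger_force: 30.0
```

>>> send_rows --pt "0 0 -3 0 0 0" --pt "0 0 0 0 0 0"

```text
time: 11.05
tool_pos: [0.5224, -0.0472, 0.1244]
ee_rot: [3.141, -0.0, 3.052]
wrist_force: [0.2, 0.3, -0.8]
width: 0.0105
finger_force: 30.0
```

>>> send_rows --pt "0 0 -3 0 0 0" --pt "0 0 -3 0 0 0" --pt "0 0 0 0 0 0"

```text
time: 11.3
tool_pos: [0.5225, -0.0478, 0.1181]
ee_rot: [-3.14, -0.0, 3.052]
wrist_force: [0.4, -1.9, -1.0]
width: 0.0099
finger_force: 30.0
```

>>> send_rows --pt "0 -0.5 -3 0 0 0" --pt "0 0 -3 0 0 0" --pt "0 0 0 0 0 0"

```text
time: 11.55
tool_pos: [0.5233, -0.0475, 0.1132]
ee_rot: [3.141, 0.002, 3.052]
wrist_force: [1.1, 0.1, -0.2]
width: 0.0099
finger_force: 30.0
```

>>> send_rows --pt "0 0 -3 0 0 0" --pt "0 0 -2 0 0 0" --pt "0 0 0 0 0 0"

```text
time: 11.8
tool_pos: [0.5231, -0.0475, 0.1076]
ee_rot: [3.141, 0.002, 3.052]
wrist_force: [1.9, 0.5, 3.2]
width: 0.01
finger_force: 30.0
```

>>> send_rows --pt "0 0 -2 0 0 0" --pt "0 0 -2 0 0 0" --pt "0 0 0 0 0 0"

```text
time: 12.05
tool_pos: [0.5233, -0.0475, 0.1075]
ee_rot: [3.141, 0.003, 3.052]
wrist_force: [-4.6, 1.3, 16.2]
width: 0.0098
finger_force: 30.0
```

>>> send_rows --pt "0 0 -2 0 0 0" --pt "0 0 0 0 0 0"

```text
time: 12.22
tool_pos: [0.5233, -0.0475, 0.1074]
ee_rot: [3.141, 0.004, 3.052]
wrist_force: [-7.3, 0.8, 23.3]
width: 0.0095
finger_force: 30.0
```

>>> send_rows --pt "0 0 0 0 0 0.06" --pt "0 0 0 0 0 -0.06" --pt "0 0 0 0 0 -0.06" --pt "0 0 0 0 0 0.06" --pt "0 0 0 0 0 0"

```text
time: 12.63
tool_pos: [0.5237, -0.0475, 0.1074]
ee_rot: [3.141, 0.005, 3.054]
wrist_force: [-6.8, 2.1, 23.8]
width: 0.0101
finger_force: 30.0
```

```bash
python3 - <<'E'
from h import *
o=sensors.get_obs(); print(o['time'],o['tool_pos'],o['ee_rot'],o['wrist_force'],o['wrist_torque'],o['joint_positions'])
s,ms=snap('side'); np.save('s2.npy',s); w,_=snap('wrist')
c=np.hstack([cv2.resize(s[120:220,200:300],(400,400),interpolation=cv2.INTER_CUBIC),cv2.resize(w[150:300,180:330],(400,400),interpolation=cv2.INTER_CUBIC)]); save('s2.png',c)
E
```

```text
12.6333 [ 0.52371651 -0.04750877  0.10741257] [3.14139342 0.00473622 3.05398953] [-6.79516343  2.13330653 23.84867077] [0.45490171 1.22536037 0.02927   ] [-1.98758306e-01  8.80431425e-02  1.61726532e+00  7.30438547e-04
  1.43159933e+00 -1.68205163e+00]
```

View pics/s2.png

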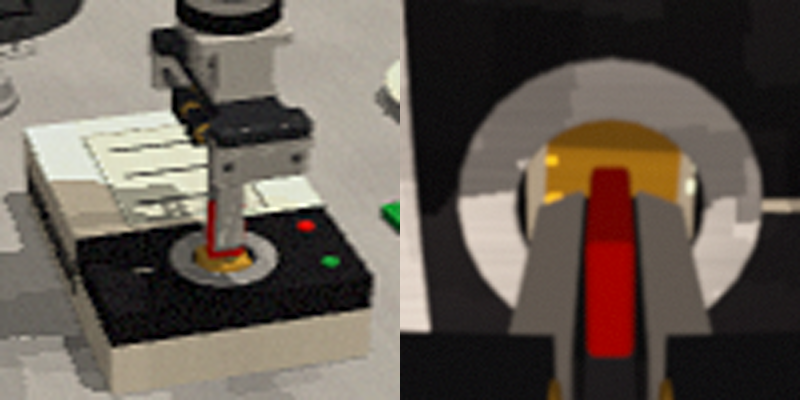

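The picture shows the key's head resting on the brass core at (225,250), with no blade visible, so it's fully in. I ease the push and turn clockwise.

>>> send_rows --pt "0 0 2.5 0 0 0" --pt "0 0 0 0 0 -0.1" --pt "0 0 0 0 0 -0.1" --pt "0 0 0 0 0 -0.1" --pt "0 0 0 0 0 -0.1" --pt "0 0 0 0 0 -0.1" --pt "0 0 0 0 0 -0.1" --pt "0 0 0 0 0 0"

```text
time: 13.4
tool_pos: [0.5236, -0.0476, 0.1075]
ee_rot: [3.139, 0.003, 2.449]
wrist_force: [-2.0, 1.1, 13.7]
width: 0.0097
finger_force: 30.0
```

>>> send_rows --pt "0 0 0 0 0 -0.1" --pt "0 0 0 0 0 -0.1" --pt "0 0 0 0 0 -0.1" --pt "0 0 0 0 0 -0.1" --pt "0 0 0 0 0 -0.1" --pt "0 0 0 0 0 -0.1" --pt "0 0 0 0 0 0"

```text
time: 13.98
tool_pos: [0.5235, -0.0476, 0.1075]
ee_rot: [3.138, 0.001, 1.849]
wrist_force: [-2.5, 0.6, 15.6]
width: 0.0094
finger_force: 30.0
```

```bash
python3 -c "
from h import *
o=sensors.get_obs(); print(o['time'],o['tool_pos'],o['ee_rot'],o['wrist_force'],o['wrist_torque'],o['joint_positions'])"
```

```text
13.9833 [ 0.52353612 -0.04763322  0.10750132] [3.13811867e+00 1.26510488e-03 1.84874161e+00] [-2.45026975  0.58558323 15.58869795] [0.19885897 0.43970612 0.03696162] [-1.98902347e-01  8.83463776e-02  1.61675002e+00  4.75033501e-04
  1.43282917e+00 -4.76914300e-01]
```

>>> send_rows --pt "0 0 0 0 0 -0.1" --pt "0 0 0 0 0 -0.1" --pt "0 0 0 0 0 -0.1" --pt "0 0 0 0 0 -0.1" --pt "0 0 0 0 0 -0.08" --pt "0 0 0 0 0 -0.06" --pt "0 0 0 0 0 0"

```text
time: 14.57
tool_pos: [0.5235, -0.0475, 0.1075]
ee_rot: [3.138, -0.001, 1.31]
wrist_force: [-2.1, 0.9, 14.7]
width: 0.0098
finger_force: 30.0
```

```bash
python3 -c "
from h import *
o=sensors.get_obs(); print(o['time'],o['tool_pos'],o['ee_rot'],o['wrist_force'],o['wrist_torque'],o['joint_positions'])"
```

```text
14.5667 [ 0.52352456 -0.04748854  0.1074793 ] [ 3.13807365e+00 -8.59429535e-04  1.31021919e+00] [-2.12297023  0.91153722 14.72162835] [0.27569955 0.40817078 0.06019424] [-1.98741138e-01  8.83679818e-02  1.61677216e+00  6.46457486e-04
  1.43288715e+00  6.17497846e-02]
```

>>> send_rows --pt "0 0 0 0 0 -0.03" --pt "0 0 0 0 0 -0.02" --pt "0 0 0 0 0 0"

```text
time: 14.82
tool_pos: [0.5236, -0.0474, 0.1075]
ee_rot: [3.138, -0.001, 1.262]
wrist_force: [-2.5, 1.2, 14.4]
width: 0.01
finger_force: 30.0
```

```bash
python3 -c "
from h import *
o=sensors.get_obs(); print(o['time'],o['tool_pos'],o['ee_rot'],o['wrist_force'],o['wrist_torque'])"
```

```text
14.8167 [ 0.52358707 -0.04744577  0.10749691] [ 3.13798128e+00 -1.08943749e-03  1.26187275e+00] [-2.48498642  1.19774456 14.41756109] [0.23751443 0.43004446 0.1709578 ]
```

>>> send_rows --pt "0 0 0 0 0 -0.01" --pt "0 0 0 0 0 0" --pt "0 0 0 0 0 0" --pt "0 0 0 0 0 0" --pt "0 0 0 0 0 0" --pt "0 0 0 0 0 0"

```text
time: 15.32
tool_pos: [0.5236, -0.0474, 0.1075]
ee_rot: [3.138, -0.001, 1.253]
wrist_force: [-2.3, 1.4, 14.4]
width: 0.0098
finger_force: 30.0
```

```bash
python3 -c "
from h import *
im,m=snap('wrist'); rect(im,m,(18,120,60),(35,255,255),(0,0,512,384),.074,True)
o=sensors.get_obs(); print(o['time'],o['tool_pos'],o['ee_rot'],o['wrist_force'],o['wrist_torque'])
if o['wrist_torque'][2]>.12: print(ticket.close_job())"
```

```text
2148.0 [228.8 358.9] c [ 447.5 -165.6] sides [264.1  21.3] ang [-18.6  71.4]
15.3667 [ 0.52358245 -0.04742884  0.10750704] [ 3.13799329e+00 -1.15260758e-03  1.25260773e+00] [-1.83624329  1.30546692 13.12069339] [0.25864396 0.45900184 0.10777334]
```

>>> send_rows --pt "0 0 0 0 0 -0.04" --pt "0 0 0 0 0 0" --pt "0 0 0 0 0 0" --pt "0 0 0 0 0 0"

```text
time: 15.7
tool_pos: [0.5236, -0.0474, 0.1075]
ee_rot: [3.138, -0.001, 1.213]
wrist_force: [-2.9, 2.1, 14.1]
width: 0.0096
finger_force: 30.0
```

```bash
python3 -c "
from h import *
for i in range(5):
    o=sensors.get_obs(); print(o['time'],o['ee_rot'][2],o['wrist_force'],o['wrist_torque']); optics.snapshot('wrist')"
```

```text
15.7 1.2128439263786128 [-2.87320417  2.09742175 14.05890644] [0.28621038 0.42637656 0.27253219]
15.75 1.2128360704401269 [-1.25343621  1.51836262 13.26275522] [0.33754412 0.47118714 0.23656153]
15.8 1.2128699896844388 [-1.92408367  1.82745014 13.77774471] [0.28365506 0.44178106 0.22737584]
15.85 1.2128730788154352 [-2.88209803  0.93207631 13.94617809] [0.26986767 0.4293974  0.25928433]
15.9 1.2128792006181028 [-1.80608195  0.63563272 13.64017492] [0.29439258 0.42006609 0.22539529]
```

The turning torque is steady at about 0.24 N m, well above the spring's 0.07, and the key turned 1.84 rad, so it's against the stop. Handing in.

```bash
python3 -c "
from bench import ticket
print(ticket.close_job())"
```

```text
the job is handed in; nothing more can be done
None
```

The job is handed in at about 16 s: the cover is pressed flush, and the red key is fully in, turned clockwise to its stop and still gripped there; the hand-in returned no verdict.

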